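Wind the card press shut with its loose crank

TASK

Put the loose blue crank on the card press: its foot goes into the round well on top of the press and must drop fully home over the square drive hidden down there, so turn it a little until you feel it fall in. Then wind it clockwise, seen from above, until the pressing plate is fully down on the blister card, and leave the crank sitting on the drive. Do not knock over the amber jar.

Things in the scene. Friction and masses are not known exactly. Their poses are not given: they have to be found in the camera images.
- press: grey bench press for blister cards, bolted down. Base 130 (x) x 210 (y) x 25 mm; two posts carry a bridge 75 x 210 mm, its top 133 mm above the worktop. Amid the bridge stands a dark steel collar, outer radius 32 mm, rim 42 mm above the bridge: the mouth of the drive well. Origin: centre of the base's underside, z up
- drive (a point): centre of the well's floor, level with the bridge top, z up. Well: smooth, round, 47 mm wide inside. In its middle stands a square brass drive, 20 mm wide, 14 mm high with a stepped narrower tip, turned any way (unknown). It takes about 0.12 N m (some 2 to 8 N at the crank's handle) to turn, goes just one full turn clockwise from the start to a hard stop and stays where it is left
- crank: loose crank, 0.5 kg, standing upright. Origin: centre of the foot's underside; z up the hub, x along the arm. Foot smooth, eight-sided, 44 mm across, with a square socket 23 mm wide, 16 mm deep beneath. Blue arm 22 mm wide at heights 46 to 58 mm; counterweight of radius 20 mm at x = -45 mm, heights 42 to 64 mm. Seated, it has about 9 degrees of play either way before it turns the drive
- crank_neck (a point): on the crank's axis, 79 mm above the foot: middle of the free part of the upright steel neck, 34 mm in diameter, heights 58 to 99 mm, to take hold of from above. Let go in the well with socket and drive not in line, the crank stands upright on the drive, foot 14 mm above the floor, and turns freely; within a quarter turn it lines up and falls home by its own weight, foot on the well's floor
- crank_handle (a point): middle of the crank's upright black handle: 20 mm in diameter, at x = 75 mm on the crank, heights 58 to 105 mm above the foot (this point at 82 mm). It is fixed to the arm and may be pushed round with shut fingers, best low down, since pushing at its top tips the crank
- plate (a joint): travel of the aluminium pressing plate: 0 = raised (start), 0.024 m = fully down on the card; one full clockwise turn of the drive lowers it all the way, in proportion
- amber_jar: loose amber jar with white lid, 68 mm across, 92 mm high, origin under its centre; a bystander

How it is judged:
On the way:
1. the crank has dropped home over the drive, before the plate is more than halfway down (z of crank in the frame of drive between -0.004 and 0.004 m and horizontal distance between crank and drive below 0.005 m and angle between crank's own z axis and vertical below 0.12 rad and value of joint plate below 0.012 m), for 0.2 s.
At the end, for the whole second after the job is handed in: The plate is down to within 1.5 mm of its stop (joint above 0.0225 m); the crank is at rest, upright within 0.12 rad, still home on the drive: foot within 4 mm of the well's floor and within 5 mm of its centre (value of joint plate above 0.0225 m and z of crank in the frame of drive below 0.004 m and horizontal distance between crank and drive below 0.005 m and angle between crank's own z axis and vertical below 0.12 rad and linear speed of crank below 0.02 m/s); the robot touches nothing.
It fails at once if the amber jar is knocked over (angle between amber_jar's own z axis and vertical above 0.6 rad).
It also fails if it takes over 58 s, if anything falls off the work surface, if the arm or the gripper's body presses on something with over 40 N, if the wrist force passes 120 N, or if a joint passes its speed limit or range.

ROBOT

A 6-joint arm with a two-finger parallel gripper is mounted at the origin on a cart in front of the work surface, level with it; the furniture and walls round the work are solid. World frame = base frame: x ahead of the robot, y to its left, z up, the work surface at z = 0. Lengths are in m, angles in rad, forces in N, time in s.
With the tool pointing down it reaches from about 0.325 to 0.775 m from the base axis. Payload 5.5 kg.
Tool frame: the origin (TCP) lies between the finger pads; the fingertips stand 8 mm ahead of it and the grasp point (between the pads) lies 11 mm behind it (tcp_to_tips is the distance from the TCP to the fingertips, in m); z points along the fingers, y is the direction in which the jaws open and shut (so a half turn about z gives the same grasp; the last joint's range is limited). The gripper opens to 88 mm and grips with 3 to 60 N. Pads are 20 mm wide; open, the fingers measure 115 mm over their backs; the gripper's body (75 mm by 178 mm) begins 61 mm behind the grasp point.
Start: joints at [1.058, 0.091, 1.231, -0, 1.82, -0.057], TCP at [0.264, 0.539, 0.231] pointing down, gripper open.
Joint ranges: [-2.87, 2.87], [-0.86, 2.18], [0.17, 2.46], [-1.51, 4.65], [0.06, 2.69], [-2.65, 2.65]. Speed limits (rad/s): [2.57, 2.57, 3.01, 3.14, 3.14, 3.14].

INTERFACE

Orientations are given as a unit quaternion [w, x, y, z].
In Python, from bench import * gives the robot as it stands. Calls block until the motion is done:
- move_to(position, orientation): joint-space move of the TCP to a pose.
- move_l(position, speed=0.15, orientation=None): straight line of the TCP; orientation=None keeps the orientation; speed is the mean speed in m/s.
- movej(angles): joint-space move.
- gripper_open() and close(): open the fingers fully, or close them until they stop; the grip force is fixed at half the most.
- hold(seconds).
- inverse_kinematics(position, orientation): joint angles nearest the present ones, or None.
- state(): the state.
- get_image(name): name is "scene" or "top" or "wrist"; returns a dict with "frame" (480x640x3 uint8, blue, green, red), "depth" (480x640 float32, m along the optical axis (not along the pixel's ray), 0 where there is no reading), "camera_matrix" (3x3 intrinsics, pixels), "k1" (the pictures are not rectified: a ray, as slopes to the right and down, at radius r is drawn at 1 + k1 r^2 times it, then the intrinsics apply), "view" (4x4, takes a point from world to camera coordinates). Camera axes: x right, y up, looking along -z (the intrinsics and any distortion apply to the point x, -y, -z); pixel columns grow to the right and rows downward; lengths in m; the calibration is good to about 2 mm. A picture is of the moment at which its call begins.
A pose or a line that the arm cannot do raises IKError and nothing moves.
- job_done(): hands the job in, once; it reports no verdict.
The state is a dict: "time": time; "joint_pos": joint angles; "dq": joint speeds; "joint_torque": joint torques, N m; "ee_pos": TCP position; "ee_rot": TCP orientation; "ft_force": force on the tool from outside, world axes, zero at the start; "moment": the same for the moment, N m; "finger_gap": finger opening in m.
Only numpy, scipy, OpenCV 4.12 (cv2) and the standard library are available. Lean on these libraries where they do the work, as an engineer would, in place of code of your own. Each camera call takes 0.05 s, during which the arm holds its last target.

## Working session

There is one attempt and no reset: what is moved stays moved. The work goes in short steps, each a Python script; the robot and the scene stay as the last script left them, time stands still between calls to the robot, and variables do not carry over. Pictures are saved under pics/ and viewed, and the job is handed in when it is done.

```bash
mkdir -p pics; ls; python3 - <<'E'
from bench import *
import cv2, numpy as np
s=state(); print(s)
for n in("scene","top","wrist"):
    im=get_image(n); cv2.imwrite(f"pics/a_{n}.png",im["frame"]); np.savez(f"pics/a_{n}.npz",**im)
    print(n,im["camera_matrix"].tolist(),im["k1"],np.round(im["view"],4).tolist())
E
```

```text
pics
{'time': 0.0, 'joint_pos': array([ 1.05828284e+00,  9.18421283e-02,  1.23188901e+00,  1.11369414e-05,
        1.81981042e+00, -5.66717385e-02]), 'dq': array([-0.0003454 ,  0.0019216 , -0.00132276,  0.00145676,  0.00052933,
       -0.000745  ]), 'joint_torque': array([-1.46166105e-03, -4.46461737e+01, -4.06439030e+01,  6.94957352e-02,
        2.95425032e-02, -1.46906277e-04]), 'ee_pos': array([0.26397178, 0.53848998, 0.22951513]), 'ee_rot': array([-2.78774337e-04,  2.25951218e-01,  9.74138131e-01, -9.33740043e-04]), 'ft_force': array([ 0.52760755, -0.21667719,  0.20881537]), 'moment': array([ 0.01223843, -0.03641812, -0.04277121]), 'finger_gap': 0.08756743176569956}
scene [[525.0747941974556, 0.0, 310.56540576385595], [0.0, 525.0747941974556, 239.95638600753048], [0.0, 0.0, 1.0]] -0.05793945610010054 [[0.5951, -0.8037, 0.0062, -0.208], [0.6281, 0.4698, 0.6203, -0.4894], [-0.5014, -0.3652, 0.7843, -0.7415], [0.0, 0.0, 0.0, 1.0]]
top [[514.7151736620442, 0.0, 318.6627145833229], [0.0, 514.7151736620442, 239.26921617094942], [0.0, 0.0, 1.0]] -0.05637142697762161 [[0.0148, -0.9997, -0.0189, 0.1567], [0.9925, 0.0124, 0.1216, -0.5743], [-0.1213, -0.0206, 0.9924, -1.0085], [0.0, 0.0, 0.0, 1.0]]
wrist [[406.9154361201961, 0.0, 317.47743009205305], [0.0, 406.9154361201961, 237.00457242054713], [0.0, 0.0, 1.0]] -0.02454747213915354 [[0.4404, 0.8978, -0.0003, -0.5997], [-0.8634, 0.4234, -0.2745, 0.0342], [-0.2463, 0.1211, 0.9616, -0.3884], [0.0, 0.0, 0.0, 1.0]]
```

View pics/a_scene.png

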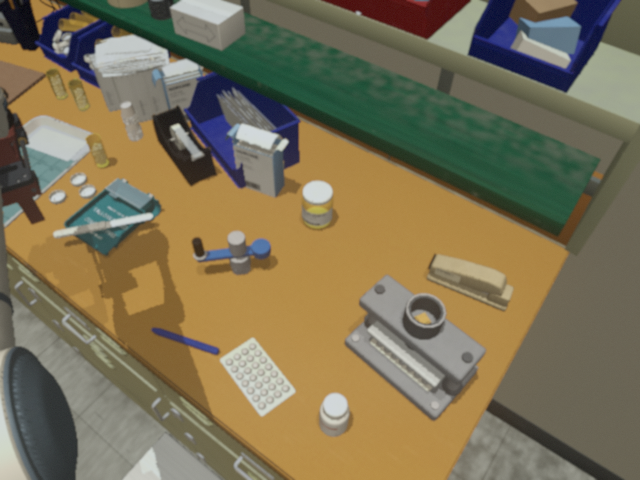

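View pics/a_top.png

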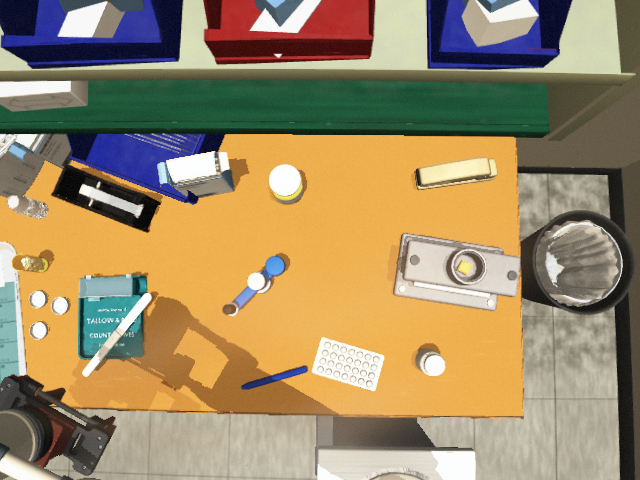

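View pics/a_wrist.png

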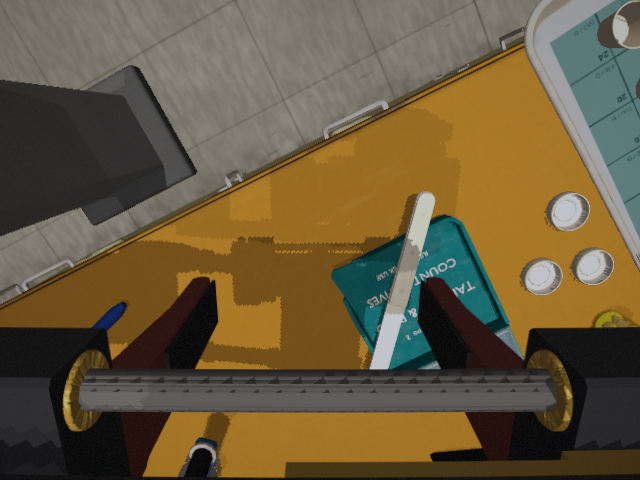

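The scene view shows the crank near (237,253) and the press collar near (425,315). In the top view the hub cap is at (258,281), the counterweight at (276,266), the handle at (229,309), the collar at (466,265) with the brass drive inside, and the jar at (286,182).

```bash
cat > h.py <<'E'
import cv2, numpy as np
from scipy.spatial.transform import Rotation as R
def ray(im,px):
    K=np.array(im["camera_matrix"]);k1=float(im["k1"]);V=np.array(im["view"])
    d=np.array([(px[0]-K[0,2])/K[0,0],(px[1]-K[1,2])/K[1,1]]);u=d.copy()
    for _ in range(20): u=d/(1+k1*(u@u))
    c=np.array([u[0],-u[1],-1.]);Rm=V[:3,:3];t=V[:3,3]
    return -Rm.T@t, Rm.T@c
def onz(im,px,z):
    o,d=ray(im,px); return o+d*(z-o[2])/d[2]
def dep(im,px):
    o,d=ray(im,px); return o+d*float(im["depth"][int(round(px[1])),int(round(px[0]))])
def cloud(im,u0,u1,v0,v1):
    return np.array([[dep(im,(u,v)) for u in range(u0,u1)] for v in range(v0,v1)])
def proj(im,p):
    K=np.array(im["camera_matrix"]);V=np.array(im["view"]);c=V[:3,:3]@p+V[:3,3]
    u=np.array([c[0],-c[1]])/-c[2];u=u*(1+float(im["k1"])*(u@u));return K[0,0]*u[0]+K[0,2],K[1,1]*u[1]+K[1,2]
E
python3 - <<'E'
from h import *
for n in ("top","scene"):
    im=dict(np.load(f"pics/a_{n}.npz")); f=im["frame"]; hsv=cv2.cvtColor(f,cv2.COLOR_BGR2HSV)
    boxes={"top":{"crank":(215,295,245,325),"press":(385,525,225,315),"drv":(440,495,240,295),"jar":(260,310,155,210)},"scene":{"crank":(185,280,225,280),"press":(340,490,270,415),"drv":(400,450,290,340)}}[n]
    for k,(a,b,c,d) in boxes.items():
        cv2.imwrite(f"pics/b_{n}_{k}.png",cv2.resize(f[c:d,a:b],None,fx=500/(b-a),fy=500/(b-a),interpolation=cv2.INTER_CUBIC))
    if n=="top":
        for k in boxes:
            a,b,c,d=boxes[k];P=cloud(im,a,b,c,d);z=P[...,2]
            print(k,"z pct",np.round(np.percentile(z,[1,50,90,99,100]),4))
            bands={"crank":[(.10,.115),(.115,.16),(.04,.07)],"press":[(.125,.14),(.165,.185)],"drv":[(.165,.185),(.132,.16)],"jar":[(.08,.1)]}[k]
            for lo,hi in bands:
                m=(z>lo)&(z<hi);q=P[m]
                if len(q): print(lo,hi,len(q),np.round(q.mean(0),4),np.round(q.min(0),4),np.round(q.max(0),4))
E
```

```text
crank z pct [-0.0034  0.0016  0.0639  0.1057  1.0736]
0.1 0.115 202 [0.4603 0.3039 0.1031] [0.4202 0.2652 0.1   ] [0.4984 0.3426 0.1095]
0.04 0.07 775 [0.4827 0.2792 0.0603] [0.4156 0.231  0.0419] [0.5344 0.3419 0.0699]
press z pct [-0.8917  0.025   0.1363  0.1755  1.0736]
0.125 0.14 3661 [ 0.5104 -0.0971  0.1333] [ 0.4608 -0.209   0.125 ] [0.5618 0.0069 0.14  ]
0.165 0.185 529 [ 0.5105 -0.1009  0.1731] [ 0.4785 -0.1325  0.1651] [ 0.5414 -0.0695  0.1792]
drv z pct [-1.0000e-03  1.3340e-01  1.7320e-01  1.7690e-01  1.0736e+00]
0.165 0.185 529 [ 0.5105 -0.1009  0.1731] [ 0.4785 -0.1325  0.1651] [ 0.5414 -0.0695  0.1792]
0.132 0.16 1320 [ 0.5089 -0.1067  0.1375] [ 0.4675 -0.1599  0.132 ] [ 0.5526 -0.0589  0.16  ]
jar z pct [-0.0029  0.0033  0.0941  0.097   1.0736]
0.08 0.1 819 [0.6809 0.232  0.093 ] [0.6492 0.2016 0.08  ] [0.7138 0.263  0.0995]
```

```bash
python3 - <<'E'
import cv2,numpy as np
def fit(p): 
    i=cv2.imread(p); return cv2.resize(i,(390,int(i.shape[0]*390/i.shape[1])))
L=[fit(f"pics/b_{n}.png") for n in("top_crank","top_drv","scene_crank","scene_drv")]
def st(a,b):
    h=max(a.shape[0],b.shape[0]); o=np.zeros((h,790,3),np.uint8);o[:a.shape[0],:390]=a;o[:b.shape[0],400:]=b;return o
o=np.vstack([st(L[0],L[1]),st(L[2],L[3])]);s=min(1,600/o.shape[0]);cv2.imwrite("pics/c.png",cv2.resize(o,None,fx=s,fy=s))
E
python3 - <<'E'
from h import *
im=dict(np.load("pics/a_top.npz")); f=im["frame"].copy(); hsv=cv2.cvtColor(f,cv2.COLOR_BGR2HSV)
def cl(a,b,c,d): return cloud(im,a,b,c,d)
P=cl(215,295,245,325).reshape(-1,3); uv=np.array([(u,v) for v in range(245,325) for u in range(215,295)])
hi=P[(P[:,2]>.098)&(P[:,2]<.12)]
for nm,c in (("hub",(.48,.286)),("handle",(.428,.335))):
    q=hi[np.hypot(hi[:,0]-c[0],hi[:,1]-c[1])<.03]; (x,y),r=cv2.minEnclosingCircle(q[:,:2].astype(np.float32)); print(nm,len(q),q.mean(0).round(4),np.median(q[:,2]).round(4),round(x,4),round(y,4),round(r,4))
# blue mask
m=cv2.inRange(hsv,(100,120,60),(125,255,255));m2=np.zeros_like(m);m2[245:325,215:295]=m[245:325,215:295]
v,u=np.nonzero(m2);Q=np.array([dep(im,(a,b)) for a,b in zip(u,v)])
cw=Q[(Q[:,2]>.0615)&(Q[:,2]<.07)];print("cw",len(cw),cw.mean(0).round(4),cv2.minEnclosingCircle(cw[:,:2].astype(np.float32)))
Q=cl(440,495,240,295).reshape(-1,3);q=Q[(Q[:,2]>.17)&(Q[:,2]<.18)]
print("collar",np.median(q[:,2]),cv2.minEnclosingCircle(q[:,:2].astype(np.float32)))
A=np.c_[2*q[:,:2],np.ones(len(q))];s=np.linalg.lstsq(A,(q[:,:2]**2).sum(1),rcond=None)[0];print("fit",s[:2],np.sqrt(s[2]+s[:2]@s[:2]))
# press yaw
Q=cl(385,525,225,315).reshape(-1,3);q=Q[(Q[:,2]>.128)&(Q[:,2]<.138)];r=cv2.minAreaRect(q[:,:2].astype(np.float32));print("bridge",r)
E
```

```text
hub 217 [0.4829 0.2818 0.1002] 0.1001 0.4832 0.2819 0.017
handle 88 [0.4289 0.3333 0.1056] 0.1057 0.4282 0.3336 0.01
cw 280 [0.5149 0.2503 0.0649] ((0.49480676651000977, 0.27136310935020447), 0.04827047511935234)
collar 0.1739420752999803 ((0.510370135307312, -0.10175241529941559), 0.03244640305638313)
fit [ 0.5106209  -0.10092417] 0.027844139896049055
bridge ((0.5110867619514465, -0.10053224861621857), (0.21002595126628876, 0.07552233338356018), 81.6303482055664)
```

View pics/c.png

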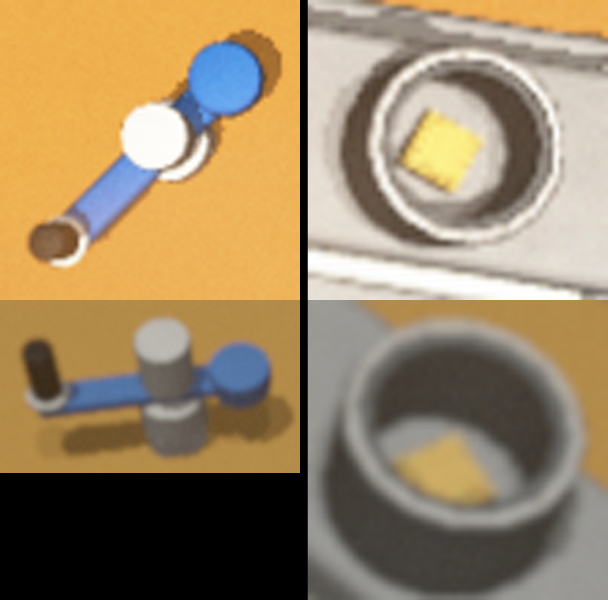

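The crank is standing about 136° round, with the hub at (0.483, 0.282). The well is at (0.511, -0.101). The hub-to-handle distance of 75.3 mm and the heights match the spec. Next I need the drive's yaw.

```bash
python3 - <<'E'
from h import *
for n,(a,b,c,d) in {"top":(452,480,252,282),"scene":(405,445,305,335)}.items():
    im=dict(np.load(f"pics/a_{n}.npz")); hsv=cv2.cvtColor(im["frame"],cv2.COLOR_BGR2HSV)
    m=np.zeros((480,640),np.uint8); m[c:d,a:b]=cv2.inRange(hsv,(12,80,90),(40,255,255))[c:d,a:b]
    v,u=np.nonzero(m); P=np.array([dep(im,p) for p in zip(u,v)]); print(n,len(u),np.round(np.percentile(P[:,2],[5,25,50,75,95]),4))
    q=np.array([onz(im,p,.145)[:2] for p in zip(u.astype(float),v.astype(float))],np.float32)
    r=cv2.minAreaRect(q*1000); print(r, q.mean(0))
E
```

```text
top 153 [0.134  0.1443 0.1463 0.148  0.1558]
((510.6690979003906, -101.29621887207031), (28.823680877685547, 57.83716583251953), 27.745389938354492) [ 0.51104563 -0.10057996]
scene 118 [0.1432 0.1453 0.1462 0.1472 0.171 ]
((525.8162841796875, -114.16789245605469), (20.52143096923828, 56.522315979003906), 58.01400375366211) [ 0.51231164 -0.10451898]
```

```bash
python3 - <<'E'
from h import *
for n,(a,b,c,d) in {"top":(452,480,252,282),"scene":(405,445,305,335)}.items():
    im=dict(np.load(f"pics/a_{n}.npz")); hsv=cv2.cvtColor(im["frame"],cv2.COLOR_BGR2HSV)
    m=np.zeros((480,640),np.uint8); m[c:d,a:b]=cv2.inRange(hsv,(15,100,120),(40,255,255))[c:d,a:b]
    k,l,s,_=cv2.connectedComponentsWithStats(m,connectivity=4);i=1+np.argmax(s[1:,4]);v,u=np.nonzero(l==i)
    q=np.array([onz(im,p,.146)[:2] for p in zip(u.astype(float),v.astype(float))],np.float32)
    r=cv2.minAreaRect(q*1000); print(n,len(u),r)
    hull=cv2.convexHull(q*1000); 
    # vertex-based: 4th harmonic of the area
    ce=q.mean(0);z=(q[:,0]-ce[0])+1j*(q[:,1]-ce[1]); print("h4 angle of edges",(np.degrees(np.angle((z**4).sum()))/4+45)%90, ce)
E
```

```text
top 127 ((511.1622314453125, -99.78677368164062), (20.804101943969727, 20.402189254760742), 59.29658126831055)
h4 angle of edges 59.204865 [ 0.51105946 -0.09981441]
scene 103 ((509.1907653808594, -105.11534118652344), (19.861557006835938, 18.776540756225586), 61.25111770629883)
h4 angle of edges 60.58251 [ 0.5110561  -0.10444318]
```

The drive's edges lie at about 60° (mod 90), 20.6 mm wide, centred near (0.511, -0.100). That means the crank should be set down at about 150°. I'll grasp it now.

```bash
cat >> h.py <<'E'
def qd(phi_deg):  # tool down, tool y at yaw phi
    a=np.radians(phi_deg); # u angle: y->2u(u.y)-y : angle = 2*alpha-90
    al=(a+np.pi/2)/2; return [0.0,float(np.cos(al)),float(np.sin(al)),0.0]
def st(s): print("t%.2f"%s["time"],"tcp",s["ee_pos"].round(4),"F",s["ft_force"].round(1),"M",s["moment"].round(2),"gap",round(s["finger_gap"],4),"j6",s["joint_pos"][5].round(3))
E
python3 - <<'E'
from bench import *
from h import *
q=qd(46.6)
move_to([0.483,0.282,0.19],q); st(state())
move_l([0.483,0.282,0.072],0.12); st(state())
close(); st(state())
im=get_image("top"); cv2.imwrite("pics/d_top.png",im["frame"])
move_l([0.483,0.282,0.28],0.2); st(state())
im=get_image("scene"); cv2.imwrite("pics/d_scene.png",im["frame"])
im=get_image("wrist"); cv2.imwrite("pics/d_wrist.png",im["frame"])
E
```

```text
t1.43 tcp [0.4826 0.283  0.1903] F [-0.4 -0.1  0.7] M [-0.04  0.01 -0.01] gap 0.0882 j6 -0.345
t2.57 tcp [0.4835 0.2823 0.0731] F [0.8 0.1 0.4] M [-0.05 -0.   -0.01] gap 0.0877 j6 -0.346
t3.44 tcp [0.4829 0.2819 0.072 ] F [-1.  -0.9  0.8] M [-0.08  0.1   0.01] gap 0.0338 j6 -0.346
t4.68 tcp [0.4827 0.2818 0.2781] F [-0.7  0.1 -5. ] M [-0.04 -0.03  0.01] gap 0.0336 j6 -0.346
```

View pics/d_scene.png

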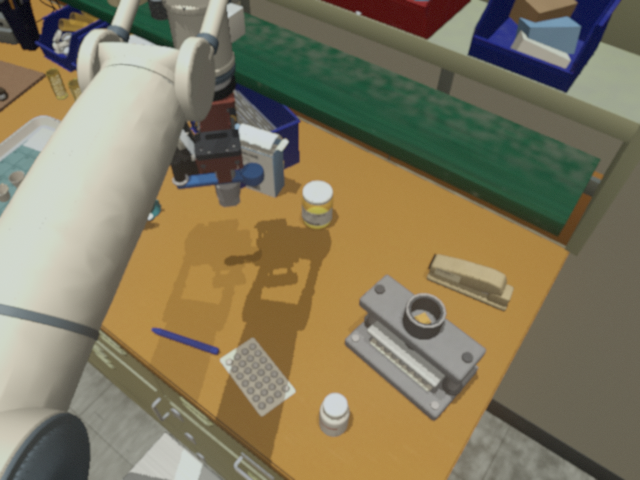

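View pics/d_wrist.png

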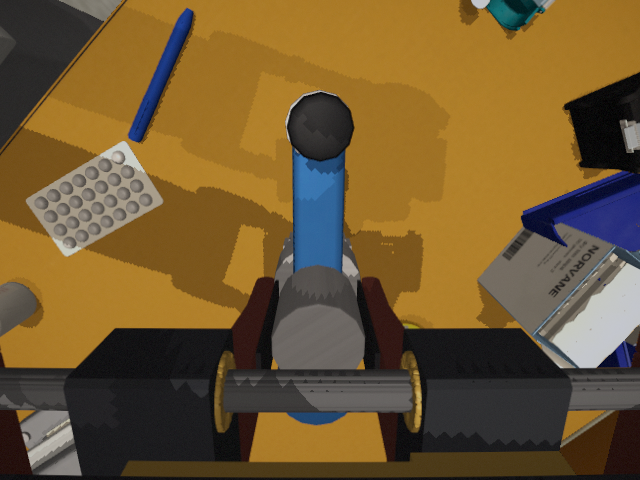

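The scene view shows the crank lifted upright at (228,180). In the wrist view the handle (320,126) and arm lie straight along the grasp axis. Next I'll carry it over the press and measure how it sits in the hand.

```bash
python3 - <<'E'
from bench import *
from h import *
q=qd(60)
move_to([0.511,-0.1005,0.29],q); hold(0.2); s=state(); st(s)
im=get_image("wrist"); cv2.imwrite("pics/e_wrist.png",im["frame"]);np.savez("pics/e_wrist.npz",**im)
P=cloud(im,285,360,85,170).reshape(-1,3); z=P[:,2]; T=s["ee_pos"][2]
Rm=R.from_quat(np.roll(s["ee_rot"],-1)).as_matrix()
t=P[(z>T+.027)&(z<T+.04)]; print("handle top z-T",np.median(t[:,2])-T,len(t))
c,r=cv2.minEnclosingCircle(t[:,:2].astype(np.float32)); print(c,r,"tool:",Rm.T@(np.array([*c,T])-s["ee_pos"]))
P=cloud(im,270,370,260,370).reshape(-1,3); z=P[:,2]
t=P[(z>T+.022)&(z<T+.032)]; print("hub z-T",np.median(t[:,2])-T,len(t)); 
c,r=cv2.minEnclosingCircle(t[:,:2].astype(np.float32)); print(c,r,"tool:",Rm.T@(np.array([*c,T])-s["ee_pos"]))
for n in("top","scene"):
    im=get_image(n); cv2.imwrite(f"pics/e_{n}.png",im["frame"]);np.savez(f"pics/e_{n}.npz",**im)
E
```

```text
t6.41 tcp [ 0.5112 -0.0996  0.2899] F [ 0.4  1.  -4.8] M [0.03 0.04 0.01] gap 0.0336 j6 -1.306
handle top z-T 0.031870168673387544 3608
(0.449504017829895, -0.06289620697498322) 0.010185381397604942 tool: [7.18068688e-02 1.02260264e-03 6.79702851e-06]
hub z-T 0.026054002115419084 5828
(0.512118935585022, -0.09921780228614807) 0.02039123699069023 tool: [-5.79731003e-04  7.65039503e-04  1.63885596e-08]
```

View pics/e_scene.png

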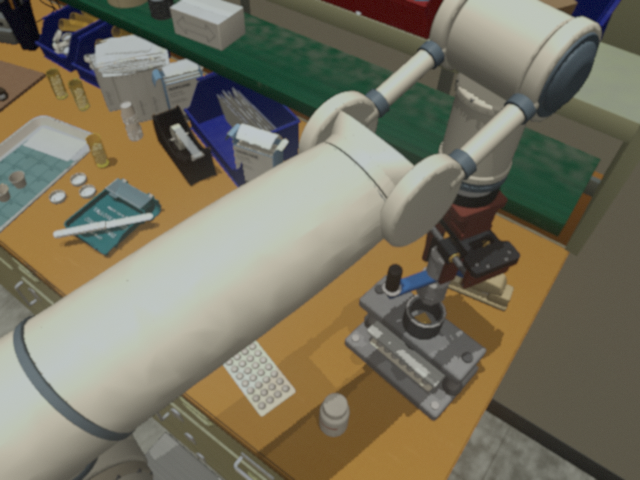

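View pics/e_top.png

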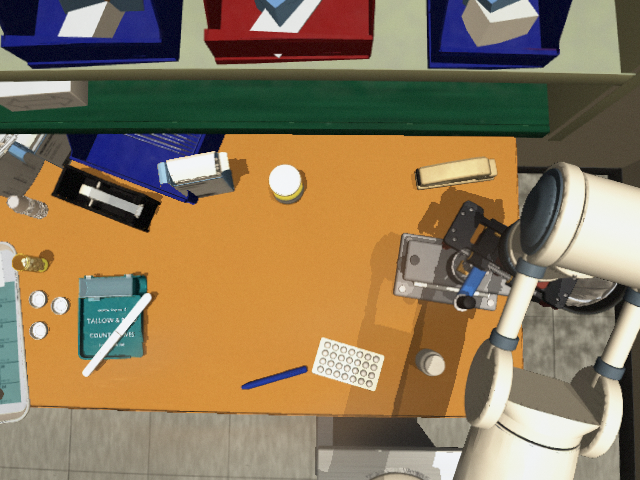

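View pics/e_wrist.png

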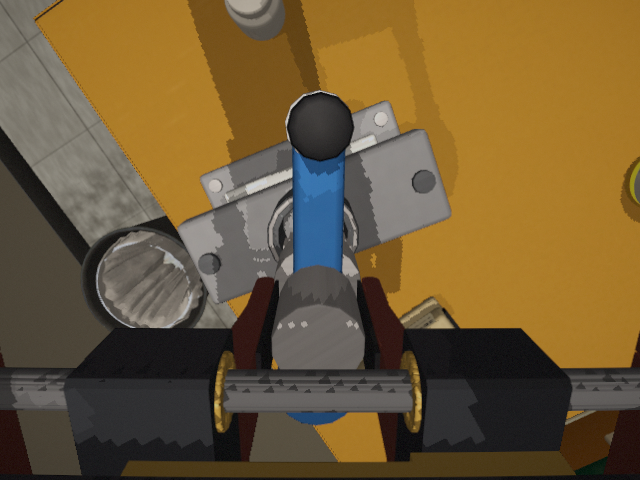

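```bash
python3 - <<'E'
from h import *
tcp=np.array([.511,-.1003,.2899]); a=np.radians(150); ex=np.array([np.cos(a),np.sin(a)]); ey=np.array([-ex[1],ex[0]])
im=dict(np.load("pics/e_wrist.npz"))
P=cloud(im,270,370,255,370).reshape(-1,3); z=P[:,2]
t=P[(z>tcp[2]+.0235)&(z<tcp[2]+.03)]; d=t[:,:2]-tcp[:2]; x=d@ex;y=d@ey
for lo in(-14,-10,-6,-2,2,6,10):
    k=(y>lo/1000)&(y<(lo+4)/1000); print(lo, np.percentile(x[k],[0.5,99,99.8]).round(4))
# collar in wrist
Q=np.array([[dep(im,(u,v)) for u in range(255,370)] for v in range(180,300)]).reshape(-1,3)
q=Q[(Q[:,2]>.168)&(Q[:,2]<.182)];A=np.c_[2*q[:,:2],np.ones(len(q))];s=np.linalg.lstsq(A,(q[:,:2]**2).sum(1),rcond=None)[0];print("collar wrist",len(q),s[:2],np.sqrt(s[2]+s[:2]@s[:2]),np.median(q[:,2]))
# outer/inner radius check vs assumed center
for c in ((.511,-.1005),tuple(s[:2])):
    r=np.hypot(q[:,0]-c[0],q[:,1]-c[1]);th=np.degrees(np.arctan2(q[:,1]-c[1],q[:,0]-c[0]))
    for lo in range(-180,180,30):
        k=(th>=lo)&(th<lo+30)
        if k.sum()>20: print(lo,k.sum(),np.percentile(r[k],[2,98]).round(4),end=' | ')
    print()
# handle in top and scene
im=dict(np.load("pics/e_top.npz"));P=cloud(im,445,490,280,320).reshape(-1,3);q=P[(P[:,2]>.313)&(P[:,2]<.335)];print("top handle",len(q),cv2.minEnclosingCircle(q[:,:2].astype(np.float32)),np.median(q[:,2]))
im=dict(np.load("pics/e_scene.npz"));P=cloud(im,380,410,255,300).reshape(-1,3);q=P[(P[:,2]>.316)&(P[:,2]<.335)];print("scene handle",len(q),cv2.minEnclosingCircle(q[:,:2].astype(np.float32)),np.median(q[:,2]))
E
```

```text
-14 [-0.0115  0.0108  0.011 ]
-10 [-0.0114  0.0128  0.0131]
-6 [-0.0115  0.0138  0.0141]
-2 [-0.0115  0.0142  0.0143]
2 [-0.0116  0.0134  0.0136]
6 [-0.0115  0.0122  0.0126]
10 [-0.0116  0.009   0.0095]
collar wrist 1198 [ 0.51200977 -0.10333379] 0.02820492085910289 0.17249408390480114
-180 203 [0.0236 0.0312] | -150 251 [0.0247 0.0331] | -120 265 [0.0263 0.0344] | -90 32 [0.0299 0.0353] | 30 166 [0.0218 0.0306] | 60 213 [0.0211 0.0291] | 90 68 [0.0229 0.0283] | 
-180 242 [0.0237 0.0314] | -150 239 [0.024  0.0318] | -120 236 [0.0242 0.0319] | -90 21 [0.0281 0.0324] | 30 123 [0.0241 0.0317] | 60 239 [0.0236 0.0313] | 90 85 [0.0252 0.0313] | 
top handle 168 ((0.4490273594856262, -0.059758637100458145), 0.010185020044445992) 0.3231179260486636
scene handle 170 ((0.4479777216911316, -0.06321436166763306), 0.01044821459800005) 0.3221027046391011
```

Both the wrist and top cameras put the hub about 2-3 mm off the collar, toward +x and +y. I'll correct for that, go to just above the rim and measure again.

```bash
cat > meas.py <<'E'
from bench import *
from h import *
def circ(q):
    A=np.c_[2*q[:,:2],np.ones(len(q))];s=np.linalg.lstsq(A,(q[:,:2]**2).sum(1),rcond=None)[0];return s[:2],np.sqrt(s[2]+s[:2]@s[:2])
def meas(tag,T,psi):
    im=get_image("wrist");cv2.imwrite(f"pics/{tag}_wrist.png",im["frame"]);np.savez(f"pics/{tag}_wrist.npz",**im)
    P=cloud(im,240,400,80,375).reshape(-1,3);z=P[:,2]
    a=np.radians(psi);ex=np.array([np.cos(a),np.sin(a)]);ey=np.array([-ex[1],ex[0]])
    tcp=state()["ee_pos"][:2]
    c=[]
    d=P[:,:2]-tcp;X=d@ex;Y=d@ey
    k=(z>T+.027)&(z<T+.04)&(X>.045); h,r=cv2.minEnclosingCircle(P[k][:,:2].astype(np.float32));h=np.array(h);print("handle",h.round(4),round(r,4),"tool",((h-tcp)@ex).round(4),((h-tcp)@ey).round(4))
    k=(z>T+.0235)&(z<T+.03)&(X<.03)&(X>0)
    e=[]
    for lo in np.arange(-.012,.012,.002):
        kk=k&(Y>lo)&(Y<lo+.002)
        if kk.sum()>5: e.append([np.percentile(X[kk],99.5),lo+.001])
    e=np.array(e)
    from scipy.optimize import least_squares
    s=least_squares(lambda p:np.hypot(e[:,0]-p[0],e[:,1]-p[1])-.017,[0,0]).x; hub=tcp+s[0]*ex+s[1]*ey
    print("hub",hub.round(4),"tool",s.round(4),"yaw",np.degrees(np.arctan2(*(h-hub)[::-1])).round(2),"dist",np.hypot(*(h-hub)).round(4))
    k=(z>.168)&(z<.180)&(np.hypot(P[:,0]-.511,P[:,1]+.101)<.037)
    cc,r=circ(P[k]);print("collar w",cc.round(4),r.round(4),k.sum(),np.median(z[k]).round(4))
    im=get_image("top");cv2.imwrite(f"pics/{tag}_top.png",im["frame"]);np.savez(f"pics/{tag}_top.npz",**im)
    im2=get_image("scene");cv2.imwrite(f"pics/{tag}_scene.png",im2["frame"]);np.savez(f"pics/{tag}_scene.npz",**im2)
    for i,n in((im,"top"),(im2,"scene")):
        u,v=map(int,proj(i,np.array([*h,T+.033])));P=cloud(i,u-16,u+16,v-16,v+16).reshape(-1,3);q=P[(P[:,2]>T+.026)&(P[:,2]<T+.042)]
        if len(q)>10:
            c,r=cv2.minEnclosingCircle(q[:,:2].astype(np.float32));print(n,"handle",np.round(c,4),round(r,4),"hub if psi:",(np.array(c)-.075*ex).round(4))
E
python3 - <<'E'
from meas import *
move_l([0.5088,-0.1027,0.256],0.1,qd(61)); hold(.2); s=state(); st(s)
meas("f",s["ee_pos"][2],151)
E
```

```text
t7.25 tcp [ 0.5091 -0.1028  0.2571] F [ 0.   1.  -4.9] M [-0.01  0.02  0.02] gap 0.0335 j6 -1.329
handle [ 0.4466 -0.0672] 0.0101 tool 0.0718 -0.0008
hub [ 0.5117 -0.1039] tool [-0.0029 -0.0003] yaw 150.58 dist 0.0748
collar w [ 0.5118 -0.1035] 0.0281 1611 0.1725
top handle [ 0.4461 -0.0637] 0.01 hub if psi: [ 0.5117 -0.1001]
scene handle [ 0.4454 -0.0676] 0.0103 hub if psi: [ 0.511 -0.104]
```

```bash
python3 - <<'E'
import cv2,numpy as np
a=cv2.imread("pics/f_scene.png")[200:420,330:520];b=cv2.imread("pics/f_wrist.png")[60:400,180:460];c=cv2.imread("pics/f_top.png")[200:340,380:540]
f=lambda i:cv2.resize(i,(395,int(i.shape[0]*395/i.shape[1])),interpolation=cv2.INTER_CUBIC)
a,b=f(a),f(b);h=max(len(a),len(b));o=np.zeros((h,790,3),np.uint8);o[:len(a),:395]=a;o[:len(b),395:]=b;cv2.imwrite("pics/f_c.png",o)
E
```

```text
(no output)
```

View pics/f_c.png

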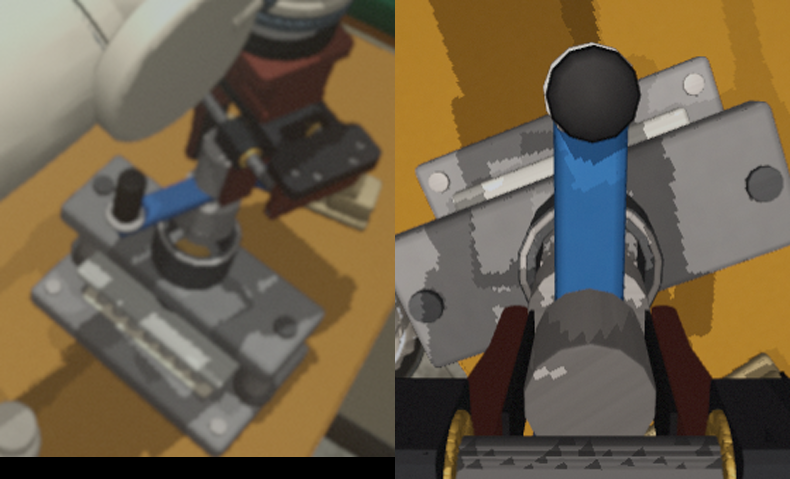

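The wrist view puts the hub at (0.5117, -0.1039) and the collar at (0.5118, -0.1035). The scene picture shows the foot just above the mouth, concentric with it. I'll lower it in steps and check the force at each one.

```bash
python3 - <<'E'
from meas import *
for z in (.245,.240,.235,.230,.2255,.2225,.2205):
    move_l([0.5085,-0.1028,z],0.06); s=state(); st(s)
    if s["ft_force"][2]>4 or np.hypot(*s["ft_force"][:2])>12: print("contact");break
E
```

```text
t7.73 tcp [ 0.5081 -0.1027  0.2439] F [ 0.8  0.  -4.7] M [ 0.03  0.1  -0.04] gap 0.0335 j6 -1.33
t7.98 tcp [ 0.5083 -0.1028  0.2395] F [-0.2 -0.4 -5.6] M [-0.02  0.03  0.03] gap 0.0335 j6 -1.33
t8.23 tcp [ 0.5083 -0.1027  0.2345] F [ 0.5  0.  -5.8] M [ 0.02  0.01 -0.04] gap 0.0338 j6 -1.33
t8.48 tcp [ 0.5083 -0.1028  0.2295] F [-0.5  0.2 -5. ] M [-0.02 -0.02  0.02] gap 0.0335 j6 -1.33
t8.73 tcp [ 0.5083 -0.1028  0.225 ] F [-0.2  0.4 -5.5] M [ 0.03 -0.    0.01] gap 0.0339 j6 -1.33
t8.98 tcp [ 0.5084 -0.1028  0.2222] F [ 0.1 -0.3 -5.2] M [-0.05  0.02  0.02] gap 0.0337 j6 -1.33
t9.23 tcp [ 0.5084 -0.1028  0.2203] F [ 0.1 -0.4 -5.2] M [-0.05 -0.05 -0.03] gap 0.0336 j6 -1.33
```

```bash
python3 - <<'E'
from meas import *
for z in (.219,.2175,.216,.2145,.212,.210,.208,.2065):
    move_l([0.5085,-0.1028,z],0.05); s=state(); st(s)
    if s["ft_force"][2]>2 or np.hypot(*s["ft_force"][:2])>12: print("contact");break
E
```

```text
t9.48 tcp [ 0.5085 -0.1028  0.2189] F [ 0.3 -1.  -5.6] M [-0.05  0.05  0.01] gap 0.0335 j6 -1.33
t9.73 tcp [ 0.5084 -0.1028  0.2173] F [ 0.  -0.9 -5.1] M [-0.01 -0.01  0.02] gap 0.0337 j6 -1.33
t9.98 tcp [ 0.5085 -0.1028  0.2159] F [-0.2  0.7 -5.2] M [0.04 0.03 0.04] gap 0.0337 j6 -1.33
t10.23 tcp [ 0.5084 -0.1028  0.2143] F [-0.4 -0.2 -4.6] M [ 0.02 -0.    0.01] gap 0.034 j6 -1.33
t10.48 tcp [ 0.5084 -0.1028  0.2117] F [-1.  -0.  -5.7] M [-0.01 -0.05 -0.01] gap 0.0335 j6 -1.33
t10.73 tcp [ 0.5084 -0.1028  0.2098] F [ 0.6  0.9 -5.1] M [ 0.03 -0.01 -0.  ] gap 0.0334 j6 -1.33
t10.98 tcp [ 0.5084 -0.1028  0.2078] F [ 0.   0.  -5.2] M [-0.03  0.03 -0.06] gap 0.0336 j6 -1.33
t11.23 tcp [ 0.5084 -0.1028  0.2064] F [-0.2 -0.  -5.3] M [-0.06 -0.05 -0.  ] gap 0.0339 j6 -1.33
```

It is down about 13 mm past the drive's top with no contact force, so the socket went over the drive. I'll release and check the depth.

```bash
python3 - <<'E'
from meas import *
gripper_open(); hold(.2); st(state())
move_l([0.5108,-0.1036,0.2055],0.05); st(state())
im=get_image("wrist");cv2.imwrite("pics/g_wrist.png",im["frame"]);np.savez("pics/g_wrist.npz",**im)
P=cloud(im,240,400,60,375).reshape(-1,3)
k=(P[:,2]>.225)&(P[:,2]<.25);d=np.hypot(P[:,0]-.511,P[:,1]+.1035)
q=P[k&(d>.055)&(d<.095)];print("handle top z",np.median(q[:,2]),"expect .238",len(q),cv2.minEnclosingCircle(q[:,:2].astype(np.float32)))
q=P[(P[:,2]>.222)&(P[:,2]<.238)&(d<.022)];print("hub top",np.median(q[:,2]),"expect .232")
for n in("scene",):
    im=get_image(n);cv2.imwrite(f"pics/g_{n}.png",im["frame"]);P=cloud(im,370,480,220,360).reshape(-1,3)
    d=np.hypot(P[:,0]-.511,P[:,1]+.1035);q=P[(d>.055)&(d<.095)&(P[:,2]>.228)&(P[:,2]<.26)];print("scene handle z",np.percentile(q[:,2],[50,90]),len(q))
E
```

```text
t12.39 tcp [ 0.5085 -0.1028  0.2065] F [-0.3 -0.3 -0.8] M [-0.02  0.06  0.01] gap 0.0877 j6 -1.33
t12.64 tcp [ 0.5109 -0.1036  0.2053] F [-0.  -0.2  1. ] M [-0.07  0.03 -0.05] gap 0.0877 j6 -1.33
handle top z 0.2366885426124296 expect .238 3637 ((0.44586583971977234, -0.06755457073450089), 0.010121483355760574)
hub top 0.230825602562764 expect .232
scene handle z [0.23690351 0.23873869] 173
```

View pics/g_wrist.png

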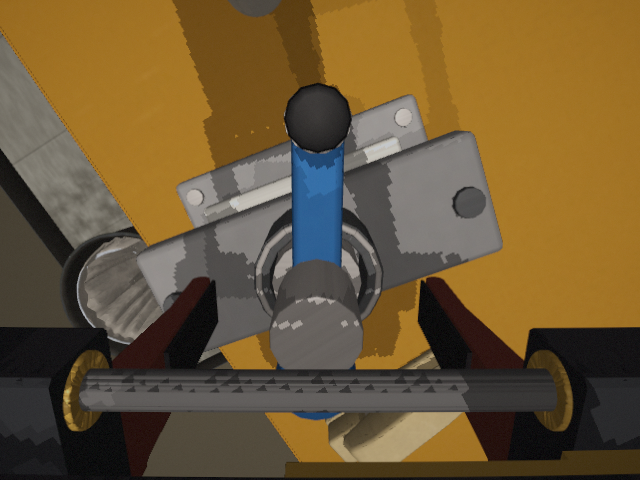

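View pics/g_scene.png

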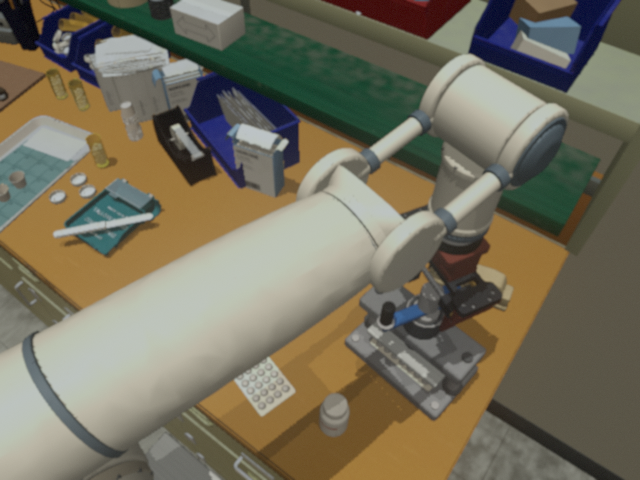

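The crank is home: the handle top reads 0.2367 m against 0.238 expected, and it would be 0.252 if it were perched on the drive. In the wrist view the foot is inside the collar around (318,280). Now I'll grip the neck and wind clockwise with the wrist.

```bash
python3 - <<'E'
from meas import *
close(); st(state())
q0=np.array(inverse_kinematics([0.5108,-0.1036,0.2055],qd(61)));print(q0.round(3))
for a in np.linspace(q0[5],2.58,9)[1:]:
    q=q0.copy();q[5]=a;movej(q.tolist());s=state();st(s)
    if np.linalg.norm(s["ft_force"])>45: print("stop");break
E
```

```text
t13.62 tcp [ 0.5108 -0.1036  0.2055] F [-0.2 -1.3 -0.3] M [ 0.05 -0.03  0.05] gap 0.0337 j6 -1.33
[-0.265 -0.125  1.489 -0.     1.778 -1.33 ]
t14.16 tcp [ 0.5112 -0.1038  0.2056] F [ 3.  -1.6 -0.8] M [-0.25 -0.64  0.02] gap 0.0338 j6 -0.844
t14.70 tcp [ 0.511  -0.1038  0.2056] F [ 2.3 -1.9 -1.4] M [-0.51 -0.58  0.04] gap 0.0332 j6 -0.357
t15.24 tcp [ 0.5107 -0.1038  0.2055] F [ 1.  -3.1 -0.8] M [-0.61 -0.31  0.07] gap 0.034 j6 0.132
t15.78 tcp [ 0.5105 -0.1037  0.2056] F [-0.2 -2.5 -0.4] M [-0.63  0.14  0.04] gap 0.0338 j6 0.62
t16.32 tcp [ 0.5105 -0.1035  0.2055] F [-1.9 -0.8  1.1] M [-0.37  0.48 -0.05] gap 0.0335 j6 1.109
t16.87 tcp [ 0.5105 -0.1033  0.2055] F [-3.2 -0.1  1.5] M [-0.09  0.72  0.03] gap 0.0334 j6 1.598
t17.41 tcp [ 0.5107 -0.1031  0.2055] F [-3.5  2.   3.2] M [0.33 0.75 0.05] gap 0.0336 j6 2.087
t17.95 tcp [ 0.5109 -0.1031  0.2056] F [-2.3  3.8  2.7] M [ 0.75  0.64 -0.01] gap 0.034 j6 2.575
```

```bash
cat > yaw.py <<'E'
from meas import *
def yaw(tag):
    im=get_image("wrist");cv2.imwrite(f"pics/{tag}_wrist.png",im["frame"])
    P=cloud(im,150,480,40,375).reshape(-1,3)
    d=np.hypot(P[:,0]-.511,P[:,1]+.1035);k=(P[:,2]>.229)&(P[:,2]<.26)&(d>.05)&(d<.1)
    if k.sum()>50:
        c,r=cv2.minEnclosingCircle(P[k][:,:2].astype(np.float32));print("handle",np.round(c,4),round(r,4),"z",np.median(P[k][:,2]).round(4),"yaw",np.degrees(np.arctan2(c[1]+.1035,c[0]-.511)).round(1))
    q=P[(P[:,2]>.222)&(P[:,2]<.25)&(d<.02)];
    if len(q): print("hub z",np.median(q[:,2]).round(4))
E
python3 - <<'E'
from yaw import *
yaw("h0"); gripper_open(); hold(.1); st(state()); yaw("h1")
for n in("scene","top"):
    im=get_image(n);cv2.imwrite(f"pics/h_{n}.png",im["frame"]);np.savez(f"pics/h_{n}.npz",**im)
E
```

```text
handle [ 0.5343 -0.1762] 0.0101 z 0.2364 yaw -72.2
hub z 0.2309
t19.06 tcp [ 0.5108 -0.1036  0.2055] F [ 0.6 -0.1  0.5] M [0.1  0.13 0.02] gap 0.0881 j6 2.58
handle [ 0.5206 -0.1305] 0.0573 z 0.2368 yaw -70.4
hub z 0.2308
```

View pics/h1_wrist.png

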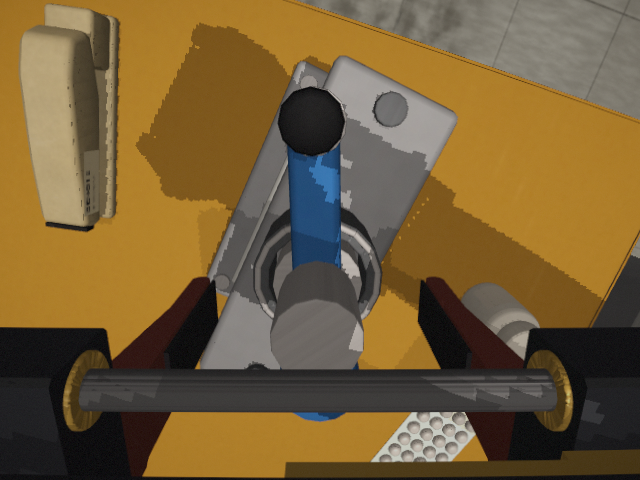

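View pics/h_scene.png

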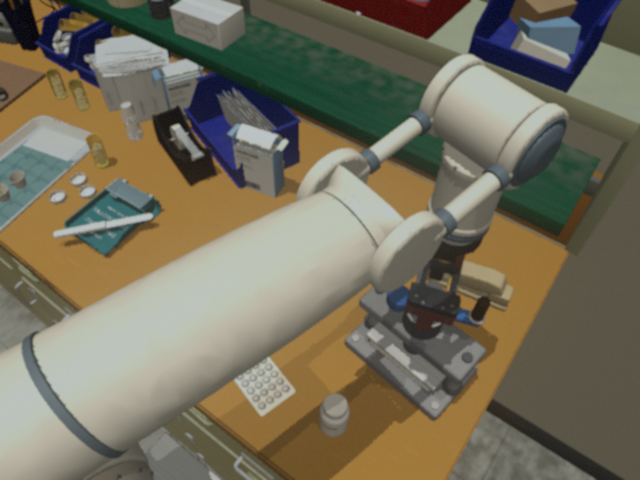

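The crank has turned to yaw -72° and is still home (handle top 0.2365 m). The scene view shows its handle at (480,310), clear of everything. I'll lift slightly, turn back half a turn, regrip and wind on until I feel the stop.

```bash
python3 - <<'E'
from yaw import *
x,y=.5108,-.1036
move_l([x,y,.222],.1)
s=state();qa=np.array(s["joint_pos"]);qa[5]=2.58-np.pi;movej(qa.tolist());st(state())
# keep orientation exactly down
phi=61-np.degrees(2.58+1.33)+180
move_l([x,y,.2055],.1,qd(phi));st(state())
close();st(state())
q0=np.array(inverse_kinematics([x,y,.2055],qd(phi)));print(q0.round(3),phi)
for a in q0[5]+np.array([.6,1.2,1.8,2.1,2.3,2.4,2.45,2.5,2.55,2.6,2.65,2.7]):
    q=q0.copy();q[5]=a;movej(q.tolist());s=state();st(s);print("tau6",s["joint_torque"][5].round(3),"lag",(a-s["joint_pos"][5]).round(4))
    if np.linalg.norm(s["ft_force"])>45 or abs(s["moment"][2])>.4: print("stop");break
yaw("i0")
E
```

```text
t22.18 tcp [ 0.5112 -0.1037  0.2229] F [0.8 0.6 0.4] M [-0.01  0.08  0.  ] gap 0.0878 j6 -0.561
t22.50 tcp [ 0.5104 -0.1035  0.2045] F [ 0.7  0.2 -0.8] M [-0.03  0.05 -0.06] gap 0.0873 j6 -0.562
t23.38 tcp [ 0.5108 -0.1036  0.2055] F [ 0.5 -0.   0.3] M [-0.1  -0.02 -0.  ] gap 0.0336 j6 -0.562
[-0.265 -0.125  1.489 -0.     1.778 -0.562] 16.97350210384812
t24.00 tcp [ 0.5109 -0.1035  0.2055] F [ 0.5  0.1 -0.5] M [ 0.09 -0.01  0.06] gap 0.0335 j6 0.036
tau6 0.153 lag 0.0026
t24.62 tcp [ 0.5108 -0.1035  0.2055] F [1.6 0.7 0.1] M [0.2  0.03 0.03] gap 0.0336 j6 0.635
tau6 0.143 lag 0.0035
t25.25 tcp [ 0.5108 -0.1034  0.2055] F [ 0.4 -0.2  0.5] M [0.33 0.04 0.1 ] gap 0.0335 j6 1.235
tau6 0.144 lag 0.0038
t25.64 tcp [ 0.5108 -0.1034  0.2055] F [0.7 2.1 0.1] M [ 0.45 -0.03 -0.01] gap 0.0335 j6 1.533
tau6 0.282 lag 0.0054
t25.95 tcp [ 0.5108 -0.1035  0.2055] F [1.  2.1 1. ] M [ 0.53 -0.06  0.07] gap 0.0335 j6 1.732
tau6 0.386 lag 0.0067
t26.20 tcp [ 0.5109 -0.1035  0.2055] F [1.5 4.  0.6] M [ 0.65 -0.17  0.02] gap 0.0336 j6 1.832
tau6 0.348 lag 0.0063
t26.45 tcp [ 0.5109 -0.1035  0.2055] F [ 1.8  2.7 -0. ] M [ 0.69 -0.12  0.03] gap 0.0336 j6 1.884
tau6 0.19 lag 0.0044
t26.70 tcp [ 0.5108 -0.1035  0.2055] F [1.4 3.3 0.1] M [ 0.79 -0.28  0.06] gap 0.0335 j6 1.935
tau6 0.2 lag 0.0033
t26.95 tcp [ 0.5109 -0.1035  0.2055] F [0.4 3.6 0.3] M [ 0.8  -0.19  0.05] gap 0.0335 j6 1.986
tau6 0.206 lag 0.0028
t27.20 tcp [ 0.5109 -0.1035  0.2055] F [1.1 4.3 0.9] M [ 0.85 -0.23  0.03] gap 0.0336 j6 2.036
tau6 0.23 lag 0.0027
t27.45 tcp [ 0.5109 -0.1035  0.2055] F [2.3 3.8 1. ] M [ 0.88 -0.34  0.27] gap 0.0335 j6 2.086
tau6 0.41 lag 0.0027
t27.70 tcp [ 0.5107 -0.1033  0.2056] F [0.9 5.4 1.6] M [1.04 0.07 0.4 ] gap 0.0334 j6 2.136
tau6 0.514 lag 0.0026
hub z 0.2308
```

The moment about z rose from 0.05 to 0.40 N m after about 374° of total travel, against 360° plus roughly 9° of play. That matches the hard stop. I'll push a touch more to confirm, then release and look.

```bash
python3 - <<'E'
from yaw import *
q=np.array(state()["joint_pos"]);q[5]+=.05;movej(q.tolist());hold(.3);s=state();st(s);print(s["joint_torque"][5])
gripper_open();hold(.2);st(state());yaw("j0")
x,y,_=.5108,-.1036,0
move_l([x,y,.32],.15);hold(.2);st(state())
for n in("wrist",):
    im=get_image(n);cv2.imwrite(f"pics/j_{n}.png",im["frame"])
    P=cloud(im,150,480,40,475).reshape(-1,3);d=np.hypot(P[:,0]-.511,P[:,1]+.1035)
    q=P[(P[:,2]>.233)&(P[:,2]<.25)&(d>.055)&(d<.095)];c,r=cv2.minEnclosingCircle(q[:,:2].astype(np.float32));print("handle",c,r,np.median(q[:,2]),np.degrees(np.arctan2(c[1]+.1035,c[0]-.511)))
    q=P[(P[:,2]>.225)&(P[:,2]<.24)&(d<.025)];print("hub",np.median(q[:,2]) if len(q) else None)
move_to([0.45,0.2,.33],qd(60))
for n in("scene","top"):
    im=get_image(n);cv2.imwrite(f"pics/j_{n}.png",im["frame"]);np.savez(f"pics/j_{n}.npz",**im)
a=cv2.imread("pics/a_scene.png")[260:420,335:495];b=cv2.imread("pics/j_scene.png")[260:420,335:495]
cv2.imwrite("pics/j_c.png",cv2.resize(np.hstack([a,b]),None,fx=2.5,fy=2.5,interpolation=cv2.INTER_CUBIC));st(state())
E
```

```text
t28.30 tcp [ 0.5103 -0.1029  0.2056] F [-0.7  6.6  2.7] M [1.31 0.24 0.45] gap 0.0335 j6 2.184
0.3982245549559593
t29.46 tcp [ 0.5107 -0.1033  0.2056] F [-0.7  1.  -0.2] M [0.06 0.13 0.01] gap 0.0877 j6 2.186
handle [ 0.5191 -0.112 ] 0.0547 z 0.239 yaw -46.6
hub z 0.2308
t30.62 tcp [ 0.5106 -0.1036  0.3189] F [-0.7 -0.5  0.1] M [ 0.09  0.14 -0.02] gap 0.0876 j6 2.186
handle (0.4540448486804962, -0.05826471373438835) 0.010132649913430214 0.23654997199427216 141.54246878675426
hub 0.23094036565487402
t33.22 tcp [0.4501 0.1998 0.33  ] F [ 0.5  0.6 -0.3] M [ 0.03  0.05 -0.07] gap 0.0877 j6 -0.698
```

View pics/j_c.png

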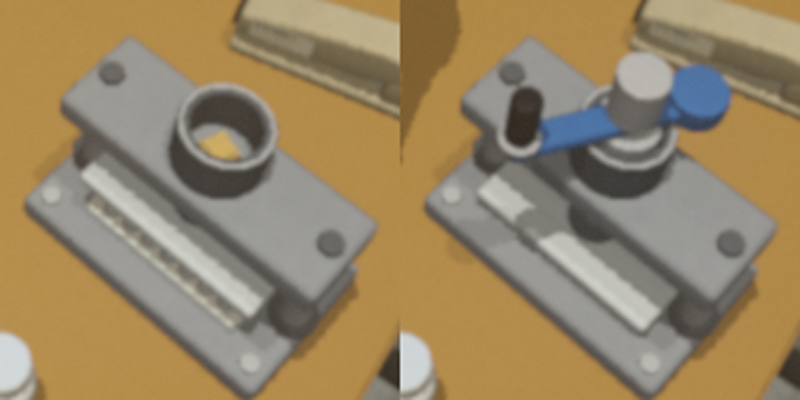

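View pics/j_top.png

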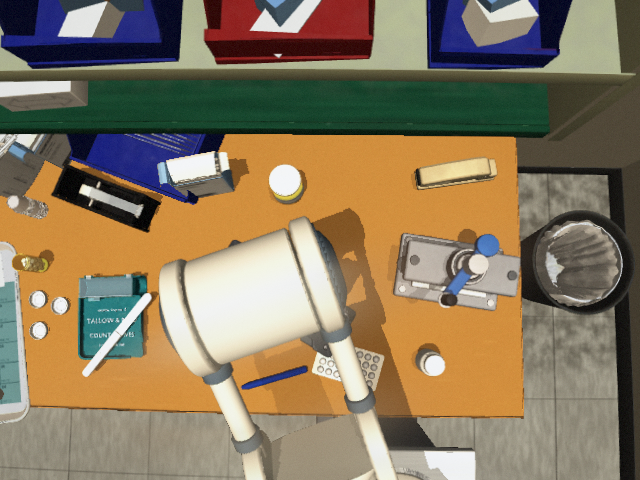

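```bash
python3 - <<'E'
from meas import *
for n in("a","j"):
    im=dict(np.load(f"pics/{n}_scene.npz"))
    m=[dep(im,p)[2] for p in [(u,v) for u in range(395,400) for v in range(353,358)]];print(n,"plate z",np.median(m).round(4))
job_done()
E
```

```text
a plate z 0.0669
j plate z 0.0444
the job is handed in; nothing more can be done
```

The crank is home on the drive and the plate is wound down onto the card; the job is handed in at about 33 s of the 58 s allowed.

**What I did:** I gripped the crank by its neck and lowered it into the well, pre-aligned to the drive's yaw from the pictures (about 60°). The socket went straight over the drive without contact, so no searching turn was needed. I wound it clockwise in two wrist strokes, regripping in between, until I felt the hard stop. Then I opened the gripper and moved the arm clear.

**Last checks:**
- **Crank:** the handle top read 0.2365 m and the hub top 0.231 m. That is about 1 mm below the seated values of 0.238 and 0.232 m; perched on the drive, the handle would read about 0.252 m.
- **Winding:** the crank turned about 369° by camera, which matches 360° plus 9° of play. The moment about the vertical rose from about 0.05 to 0.45 N m at the stop.
- **Plate:** one depth sample on it went from 0.067 to 0.044 m, a drop of 22.5 mm. That sits right at the judging threshold and is only good to about 2 mm. The turn count, the stop torque and the picture of the plate lying on the card all point to fully down.
- **Surroundings:** the jar was still standing in its place in the last top view, and the gripper was clear of everything.

**Disagreement:** the top camera put the hub about 3–4 mm from where the wrist and scene cameras did, in y. I went with the latter two, and the insertion was free of side force.

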